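# Find the hidden release of the cash drawer

### The arm

A 6-joint arm with a two-finger parallel gripper is mounted at the origin on the work surface. World frame = base frame: x ahead of the robot, y to its left, z up, the work surface at z = 0. Lengths are in m, angles in rad, forces in N, time in s.
With the tool pointing down it reaches from about 0.425 to 0.95 m from the base axis. Payload 14.7 kg.
Tool frame: the origin (TCP) lies at the very end of the fingers, on their centre line; the grasp point (between the pads) lies 19 mm behind it; z points along the fingers, x is the direction in which the jaws open and shut, and the axes are right-handed (so a half turn about z gives the same grasp; the last joint's range is limited). The gripper opens to 85 mm and grips with 20 to 120 N. Pads are 22 mm wide; open, the fingers measure 114 mm over their backs; the gripper's body (76 mm by 85 mm) begins 54 mm behind the grasp point. The pads swing forward as they close: fully open they stand 13 mm farther back than shut.
Start: joints at [1.221, 0.48, 1.596, -0, 1.065, -0.047], TCP at [0.194, 0.62, 0.231] pointing down, gripper open.
Joint ranges: [-2.75, 2.75], [-0.82, 2.05], [0.23, 2.67], [-1.56, 4.7], [0.09, 2.69], [-2.92, 2.92]. Speed limits (rad/s): [1.89, 1.89, 2.39, 3.01, 3.01, 3.01].

### API

Orientations are given as a 3x3 rotation matrix whose columns are the frame's x, y, z axes.
In Python, from workcell import arm gives the robot as it stands.
- The arm moves only by the tool step_arm, never from a script. Its argument "plan" is a list of rows, each an object with "offset": the shift along the tool's x, y, z in units of 30 mm (1.0 is 30 mm), a list of three; "twist": the turn, a rotation vector about the tool's x, y, z in units of 5 degrees (1.0 is 5 degrees), a list of three; "claw": the gripper's target within -1 to 1 (shut at 1, half-way at 0, fully open at -1). In form: [{"offset": [x, y, z], "twist": [rx, ry, rz], "claw": claw}, ...]. A call has 1 to 12 rows; each row shifts and turns the commanded pose from where the row before left it, along the tool's axes as they then stand; what a row does not reach is not made up. A row lasts 1/12 s, in which the tool goes at most 41.7 mm and 7.16 degrees, less where a joint would pass 70% of its speed; a pose out of reach is approached as far as the arm can. A call is refused whole if a number of a shift passes 1 or a number of a turn 1, either way. A call with a gripper value outside its range is refused whole. The fingers move at their own pace and stop on an object; "newtons" is the grip in N (left out, the last holds). Time passes only in rows, so rows that do not move let the fingers close. It gives the time, the measured TCP pose, the force and the opening at its end, in the units of the state.
- arm.sense(): the state, without advancing time (a new reading comes with each control period).
- arm.snapshot(name): name is "scene" or "top" or "wrist"; returns a dict with "color" (400x640x3 uint8, red, green, blue), "K" (3x3 intrinsics, pixels), "rvec" (rotation vector, rad) and "tvec" (3), from world to camera coordinates, as OpenCV has them. Camera axes: x right, y down, z forward; pixel columns grow to the right and rows downward; lengths in m; the calibration is good to about 2 mm. A picture is of the moment at which its call begins. There is no depth.
- arm.close_job(): hands the job in, once; it reports no verdict.
The state is a dict: "t": time; "qpos": joint angles; "qd": joint speeds; "effort": joint torques, N m; "tcp_pos": TCP position; "tool_rot": TCP orientation; "contact_force": force on the tool from outside, world axes, zero at the start; "wrist_torque": the same for the moment, N m; "width": finger opening in m.
Only numpy, scipy, OpenCV 4.12 (cv2) and the standard library are available. Lean on these libraries where they do the work, as an engineer would, in place of code of your own. Each camera call takes 0.05 s, during which the arm holds its last target. There are 200 camera calls.

### The job

The bakery's cash drawer must be opened by hand: one of the four identical flush plates in the flat lid of the grey unit is its hidden release. With shut fingertips, feel lightly from plate to plate for the one that gives, and press that one in until the drawer springs open, then let it come back up and move clear. Do not bear down hard on anything, and leave the jar, the mug and the bread roll where they stand.

Things in the scene. Friction and masses are not known exactly. Their poses are not given: they have to be found in the camera images.
- till: Fixed light grey sheet-metal cash-drawer unit on the counter, 280 mm deep (its x), 380 wide (y), 100 high; origin at the centre of its underside on the counter, z up; the drawer comes out at its -x front. Its top is a flat level lid with a row of four plates (see plate_row). The jar stands on the lid behind the row, mug and bread roll on the counter right and left of the unit.
- plate_row (a point): Middle of the row of plates, on the lid's face, 100 mm above the counter, 20 mm in +x from the unit's centre; axes as the unit's. Four identical square plates, 45 mm wide in 48 mm square openings, centred at y = +108, +36, -36, -108 mm from here, tops 2 mm below the lid's face. Three are rigid blanks, one is the sprung release, any of the four. Shut fingers fit into an opening.
- release (a joint): How deep the release plate is pressed, m: 0 = at rest, 0.007 = fully in. It gives straight down under 2 N at first to 5 N (6 at most) at the end, frees the drawer after 4 to 5 mm, and springs back up when let go. It looks like the blanks and this value does not tell which plate it is.
- drawer (a joint): How far the drawer has slid out of the unit's front, in m: 0 = shut and held by the catch, 0.09 = fully out. A spring of about 3 N pushes it out within a second once the catch frees it; it cannot be pulled open while caught. Its front is 68 mm high, below the lid.
- jar: Amber glass honey jar with metal cap, 54 mm across, 58 mm high, loose on the unit's lid; origin at the centre of its underside. Leave it alone.
- mug: White ceramic mug, 76 mm across, 85 mm high, handle to its +y, loose on the counter right of the unit; origin at the centre of its underside. Leave it alone.
- roll: Brown round bread roll, 86 mm across, 50 mm high, loose on the counter left of the unit; origin at the centre of its underside. Leave it alone.

How it is judged:
On the way:
1. the release plate is pressed in by more than 3 mm (value of joint release above 0.003 m).
At the end, for the whole second after the job is handed in: The drawer stands more than 70 mm out and is at rest, the release plate has sprung back to within 2 mm of its rest position, and jar, mug and roll are within 20 mm of where they started (value of joint drawer above 0.07 m and velocity of joint drawer below 0.02 m/s and value of joint release below 0.002 m and distance of each of jar, mug, roll from where it was at the start of the episode below 0.02 m); the robot touches nothing.
It fails at once if the honey jar is shifted or lifted by more than 20 mm (distance of jar from where it was at the start of the episode above 0.02 m).
It fails at once if the mug is shifted or lifted by more than 20 mm (distance of mug from where it was at the start of the episode above 0.02 m).
It fails at once if the bread roll is shifted or lifted by more than 20 mm (distance of roll from where it was at the start of the episode above 0.02 m).
It fails at once if the fingers bear down on anything with more than 60 N (contact force between the fingers and anything else above 60 N).
It also fails if it takes over 51 s, if anything falls off the work surface, if the arm or the gripper's body presses on something with over 40 N, if the wrist force passes 120 N, or if a joint passes its speed limit or range.

## Working session

There is one attempt and no reset: what is moved stays moved. The work goes in short steps, Python scripts to look and compute and a tool call to move; the robot and the scene stay as the last step left them, time stands still between calls to the robot, and variables do not carry over. Pictures are saved under pics/ and viewed, about 8 in all and at most 12, crops included, and the job is handed in when it is done.

Besides the shell and the picture viewer there is one more tool, called after "Emit:" by a JSON object that holds its "api" and its "payload", one argument or row to a line. step_arm: Moves the arm, as the interface text tells. Its arguments: {"type":"object","properties":{"plan":{"type":"array"},"newtons":{"type":"number"}},"required":["plan"]}

```bash
mkdir -p pics
python3 - <<'E'
from workcell import arm
import cv2,numpy as np
s=arm.sense();print({k:np.round(v,3).tolist() for k,v in s.items()})
a=arm.snapshot("scene");b=arm.snapshot("top")
for n,p in(("scene",a),("top",b)):
    cv2.imwrite(f"pics/{n}0.png",p["color"][:,:,::-1]);np.savez(f"{n}0.npz",**p)
    print(n,p["K"].tolist(),p["rvec"],p["tvec"])
E
```

```text
{'t': 0.0, 'qpos': [1.221, 0.481, 1.597, -0.0, 1.065, -0.047], 'qd': [0.001, 0.0, -0.001, 0.002, -0.001, -0.001], 'effort': [-0.002, -95.067, -43.016, -0.0, 0.013, 0.0], 'tcp_pos': [0.194, 0.62, 0.231], 'tool_rot': [[0.298, 0.955, -0.0], [0.955, -0.298, -0.001], [-0.001, -0.0, -1.0]], 'contact_force': [-0.499, -0.064, 0.269], 'wrist_torque': [0.029, -0.009, 0.014], 'width': 0.085}
scene [[399.8247576602501, 0.0, 316.2596200788853], [0.0, 399.8247576602501, 196.332026724091], [0.0, 0.0, 1.0]] [ 0.92251601  2.3824094  -1.2251419 ] [ 0.42892982 -0.18498544  1.51908879]
top [[430.4102964712903, 0.0, 312.9963736700816], [0.0, 430.4102964712903, 193.88464555964876], [0.0, 0.0, 1.0]] [ 2.12648513 -2.12004062  0.20075401] [0.04290586 0.59367919 1.06240988]
```

View pics/top0.png

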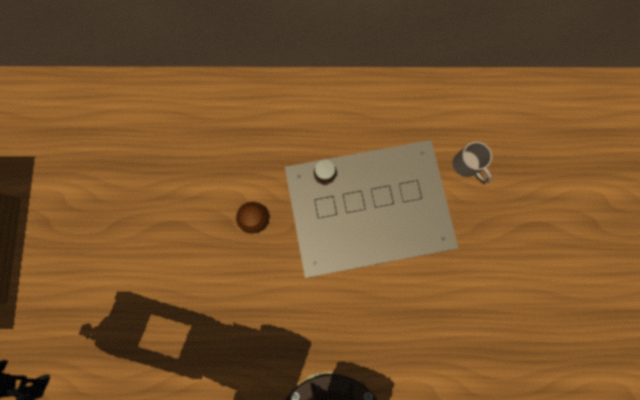

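View pics/scene0.png

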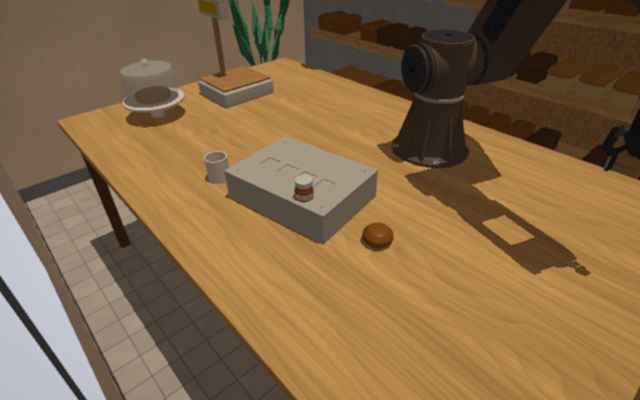

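The top view shows the lid with corners at about (285,168), (432,141), (458,247) and (305,277). The plates are at about (326,207), (354,202), (382,196) and (410,191), the jar at (325,172), the mug at (475,160) and the roll at (253,217). The scene view shows the same layout from behind, with the plates between about (270,161) and (325,183).

```bash
cat > h.py <<'E'
import cv2,numpy as np
def load(n): return dict(np.load(n))
def ray(p,uv):
    R=cv2.Rodrigues(p["rvec"])[0]; d=np.linalg.inv(p["K"])@np.array([*uv,1.]); return -R.T@p["tvec"],R.T@d
def onz(p,uv,z):
    o,d=ray(p,uv); return o+d*(z-o[2])/d[2]
def tri(p,u,q,v):
    a,d=ray(p,u);b,e=ray(q,v);t=np.linalg.lstsq(np.c_[d,-e],b-a,rcond=None)[0]
    x,y=a+d*t[0],b+e*t[1];return (x+y)/2,np.linalg.norm(x-y)
def proj(p,X): return cv2.projectPoints(np.array(X,float).reshape(-1,1,3),p["rvec"],p["tvec"],p["K"],None)[0].reshape(-1,2)
E
python3 - <<'E'
from h import *
T=load("top0.npz");S=load("scene0.npz")
def quad(p,lo,hi,roi):
    h=cv2.cvtColor(p["color"],cv2.COLOR_RGB2HSV);m=cv2.inRange(h,lo,hi)
    k=np.zeros_like(m);x0,y0,x1,y1=roi;k[y0:y1,x0:x1]=m[y0:y1,x0:x1]
    k=cv2.morphologyEx(k,cv2.MORPH_CLOSE,np.ones((5,5)))
    c=max(cv2.findContours(k,0,2)[0],key=cv2.contourArea)
    hu=cv2.convexHull(c);
    for e in np.arange(.01,.1,.005):
        a=cv2.approxPolyDP(hu,e*cv2.arcLength(hu,True),True)
        if len(a)==4:break
    return a[:,0],cv2.contourArea(c),cv2.minAreaRect(c)
t,ar,mr=quad(T,(0,0,90),(180,70,255),(270,130,462,290));print(t.tolist(),ar,mr)
for u in t: print(u,onz(T,u,.1).round(4))
for u in((370,150),(370,250),(300,190)):print(T["color"][u[1],u[0]])
# scene lid
for u in((300,175),(260,205),(350,205)):print('s',S["color"][u[1],u[0]])
# plate outlines: dark pixels in lid
g=cv2.cvtColor(T["color"],cv2.COLOR_RGB2GRAY)
bh=cv2.morphologyEx(g,cv2.MORPH_BLACKHAT,np.ones((7,7)))
m=np.zeros_like(g);m[175:222,310:428]=(bh[175:222,310:428]>15)*255
m=cv2.morphologyEx(m,cv2.MORPH_CLOSE,np.ones((3,3)))
P=[]
for c in cv2.findContours(m,0,2)[0]:
    r=cv2.minAreaRect(c)
    if min(r[1])>12: X=onz(T,r[0],.1);P.append(X);print(np.round(r[0],1),np.round(r[1],1),X.round(4))
P=np.array(sorted(P,key=lambda x:-x[1]))
if len(P)>1:
    d=P[0]-P[-1];print("pitch",np.linalg.norm(np.diff(P,axis=0),axis=1),"yaw",np.degrees(np.arctan2(-d[0],d[1])))
E
python3 -c "
import cv2;a=cv2.imread('pics/scene0.png')[130:240,210:390];cv2.imwrite('pics/crop.png',cv2.resize(a,None,fx=4,fy=4,interpolation=2))"
```

```text
[[429, 146], [454, 245], [307, 275], [287, 169]] 15785.0 ((369.996826171875, 207.36822509765625), (110.32550048828125, 151.4628448486328), 79.17698669433594)
[429 146] [ 0.7103 -0.2505  0.1   ]
[454 245] [ 0.4593 -0.2996  0.1   ]
[307 275] [0.3863 0.0586 0.1   ]
[287 169] [0.6488 0.1105 0.1   ]
[145 106  66]
[154 139 111]
[153 138 113]
s [160 150 131]
s [80 73 62]
s [96 86 74]
[325.2 206.7] [21.  21.4] [0.553  0.0143 0.1   ]
[353.7 201.2] [21.  21.5] [ 0.5669 -0.0566  0.1   ]
[382.1 196. ] [20.8 21. ] [ 0.5804 -0.1275  0.1   ]
[410.2 190.5] [21.  20.6] [ 0.5945 -0.1981  0.1   ]
pitch [0.07222951 0.07216184 0.07205412] yaw 11.051840944199798
```

View pics/crop.png

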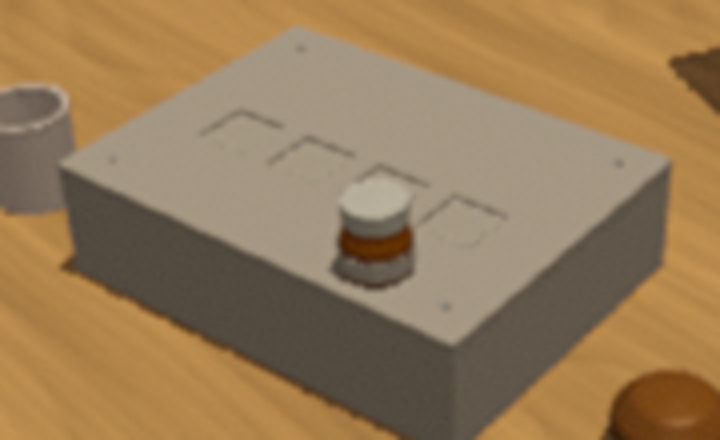

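Run:
```python
from h import *
T=load("top0.npz");S=load("scene0.npz")
for u,v in(((443,239),(285.25,142)),((315,263),(364.5,170.75)),((298,176),(321.5,206.75)),((422,153),(238,170))):
    x,e=tri(T,u,S,v);print("screw",x.round(4),"miss",round(e,4))
# jar cap centre in both views
x,e=tri(T,(325,171),S,(210+375/4,130+198/4));print("jar cap",x.round(4),e)
c,s=np.cos(np.radians(11.05)),np.sin(np.radians(11.05));ux=np.array([c,s]);uy=np.array([-s,c])
P=np.array([[.553,.0143],[.5669,-.0566],[.5804,-.1275],[.5945,-.1981]])
print("mid",P.mean(0),"till centre",P.mean(0)-.02*ux)
print("jar in row frame",(x[:2]-P.mean(0))@ux,(x[:2]-P.mean(0))@uy)
print("roll",onz(T,(253,217),.03),"mug",onz(T,(474,160),.05))
R=np.array([[0.298,0.955,0],[0.955,-0.298,-0.001],[-.001,0,-1]]);
print("shift to plate1 above .20, current tool axes",R.T@(np.array([*P[0],.2])-[.194,.62,.231])/.03)
```

```text
screw [ 0.4733 -0.2741  0.0947] miss 0.0029
screw [0.414  0.0406 0.0958] miss 0.0034
screw [0.6306 0.0839 0.0958] miss 0.0032
screw [ 0.6921 -0.2322  0.095 ] miss 0.0028
jar cap [0.6313 0.0162 0.1513] 0.0002326588315638976
mid [ 0.5737   -0.091975] till centre [ 0.55407079 -0.09580831]
jar in row frame 0.07722558446384443 0.09516835628577448
roll [0.53603738 0.20243208 0.03      ] mug [ 0.68750161 -0.38214246  0.05      ]
shift to plate1 above .20, current tool axes [-15.71435     17.44478667   1.05352333]
```

The four screws triangulate to z≈0.095, against the text's 0.100, and the 72 mm plate pitch fits 0.10. The calibration is good to a few mm, so the touch will settle the height. Moving now.

Emit:
{"api": "step_arm", "payload": {
  "plan": [
    {"offset": [-0.8, 0.9, 0], "twist": [0, 0, 0], "claw": 1},
    {"offset": [-0.8, 0.9, 0], "twist": [0, 0, 0], "claw": 1},
    {"offset": [-0.8, 0.9, 0], "twist": [0, 0, 0], "claw": 1},
    {"offset": [-0.8, 0.9, 0], "twist": [0, 0, 0], "claw": 1},
    {"offset": [-0.8, 0.9, 0], "twist": [0, 0, 0], "claw": 1},
    {"offset": [-0.8, 0.9, 0], "twist": [0, 0, 0], "claw": 1},
    {"offset": [-0.8, 0.9, 0], "twist": [0, 0, 0], "claw": 1},
    {"offset": [-0.8, 0.9, 0], "twist": [0, 0, 0], "claw": 1},
    {"offset": [-0.8, 0.9, 0], "twist": [0, 0, 0], "claw": 1},
    {"offset": [-0.8, 0.9, 0], "twist": [0, 0, 0], "claw": 1},
    {"offset": [-0.8, 0.9, 0], "twist": [0, 0, 0], "claw": 1},
    {"offset": [-0.8, 0.9, 0], "twist": [0, 0, 0], "claw": 1}
  ],
  "newtons": 20
}}

```text
t: 1.1
tcp_pos: [0.4176, 0.2472, 0.2312]
tool_rot: [[0.298, 0.955, -0.0], [0.955, -0.298, -0.0], [-0.0, -0.0, -1.0]]
contact_force: [1.6, 0.6, -0.2]
width: 0.0001
```

Emit:
{"api": "step_arm", "payload": {
  "plan": [
    {"offset": [0, 0, 0], "twist": [0, 0, -0.95], "claw": 1},
    {"offset": [0, 0, 0], "twist": [0, 0, -0.95], "claw": 1},
    {"offset": [0, 0, 0], "twist": [0, 0, -0.95], "claw": 1},
    {"offset": [0, 0, 0], "twist": [0, 0, -0.95], "claw": 1},
    {"offset": [0, 0, 0], "twist": [0, 0, -0.95], "claw": 1},
    {"offset": [0, 0, 0], "twist": [0, 0, -0.95], "claw": 1},
    {"offset": [0, 0, 0], "twist": [0, 0, 0], "claw": 1}
  ]
}}

```text
t: 1.68
tcp_pos: [0.417, 0.2488, 0.2311]
tool_rot: [[-0.198, 0.98, -0.0], [0.98, 0.198, -0.0], [-0.0, -0.0, -1.0]]
contact_force: [0.1, 0.3, -0.6]
width: -0.0001
```

Emit:
{"api": "step_arm", "payload": {
  "plan": [
    {"offset": [-0.95, 0.32, 0], "twist": [0, 0, 0], "claw": 1},
    {"offset": [-0.95, 0.32, 0], "twist": [0, 0, 0], "claw": 1},
    {"offset": [-0.95, 0.32, 0], "twist": [0, 0, 0], "claw": 1},
    {"offset": [-0.95, 0.32, 0], "twist": [0, 0, 0], "claw": 1},
    {"offset": [-0.95, 0.32, 0], "twist": [0, 0, 0], "claw": 1},
    {"offset": [-0.95, 0.32, 0], "twist": [0, 0, 0], "claw": 1},
    {"offset": [-0.95, 0.32, 0], "twist": [0, 0, 0], "claw": 1},
    {"offset": [-0.95, 0.32, 0], "twist": [0, 0, 0], "claw": 1},
    {"offset": [-0.95, 0.32, 0], "twist": [0, 0, 0], "claw": 1},
    {"offset": [0, 0, 0.9], "twist": [0, 0, 0], "claw": 1},
    {"offset": [0, 0, 0.9], "twist": [0, 0, 0], "claw": 1},
    {"offset": [0, 0, 0], "twist": [0, 0, 0], "claw": 1}
  ]
}}

```text
t: 2.68
tcp_pos: [0.549, 0.0135, 0.1732]
tool_rot: [[-0.19, 0.982, -0.006], [0.982, 0.19, 0.0], [0.001, -0.006, -1.0]]
contact_force: [-1.7, 0.2, -0.1]
width: -0.0
```

Run:
```python
from workcell import arm
from h import *
p=arm.snapshot("wrist");np.savez("w1.npz",**p)
s=arm.sense();print(s["tcp_pos"],s["contact_force"])
print("tcp foot",proj(p,[[*s["tcp_pos"][:2],.1],s["tcp_pos"]]),"plates",proj(p,[[.553,.0143,.1],[.5669,-.0566,.1],[.5804,-.1275,.1]]))
cv2.imwrite("pics/w1.png",p["color"][:,:,::-1])
```

```text
[0.54971755 0.01380571 0.17534782] [-0.29085662  1.05266465  0.71022916]
tcp foot [[321.88489739 211.10826918]
 [322.09636138 260.84942209]] plates [[321.71345391 214.96987787]
 [231.43948973 215.25659154]
 [141.11257181 215.08804922]]
```

View pics/w1.png

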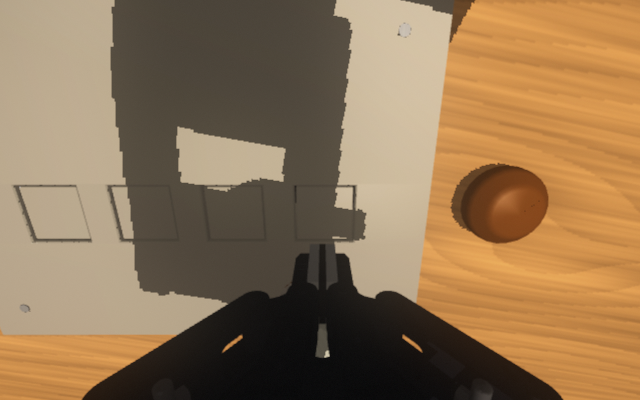

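The wrist view shows plate 1 at about (325,213), against a projected (322,215). The other plates are at x≈235, 147 and 55, the roll is at (505,203), and the fingertips hang over plate 1. The alignment is good to about 2 mm.

Emit:
{"api": "step_arm", "payload": {
  "plan": [
    {"offset": [0.05, 0, 0.9], "twist": [0, 0, 0], "claw": 1},
    {"offset": [0, 0, 0.9], "twist": [0, 0, 0], "claw": 1},
    {"offset": [0, 0, 0.3], "twist": [0, 0, 0], "claw": 1},
    {"offset": [0, 0, 0], "twist": [0, 0, 0], "claw": 1},
    {"offset": [0, 0, 0], "twist": [0, 0, 0], "claw": 1},
    {"offset": [0, 0, 0], "twist": [0, 0, 0], "claw": 1}
  ]
}}

```text
t: 3.23
tcp_pos: [0.5523, 0.0156, 0.116]
tool_rot: [[-0.193, 0.981, 0.002], [0.981, 0.193, -0.0], [-0.0, 0.002, -1.0]]
contact_force: [0.7, -0.3, 0.1]
width: 0.0
```

Emit:
{"api": "step_arm", "payload": {
  "plan": [
    {"offset": [0, 0, 0.1], "twist": [0, 0, 0], "claw": 1},
    {"offset": [0, 0, 0.1], "twist": [0, 0, 0], "claw": 1},
    {"offset": [0, 0, 0.1], "twist": [0, 0, 0], "claw": 1},
    {"offset": [0, 0, 0.1], "twist": [0, 0, 0], "claw": 1},
    {"offset": [0, 0, 0], "twist": [0, 0, 0], "claw": 1},
    {"offset": [0, 0, 0], "twist": [0, 0, 0], "claw": 1}
  ]
}}

```text
t: 3.73
tcp_pos: [0.5511, 0.0154, 0.1021]
tool_rot: [[-0.193, 0.981, -0.0], [0.981, 0.193, 0.0], [0.0, -0.0, -1.0]]
contact_force: [-0.2, 0.2, -0.1]
width: -0.0002
```

Emit:
{"api": "step_arm", "payload": {
  "plan": [
    {"offset": [0, 0, 0.04], "twist": [0, 0, 0], "claw": 1},
    {"offset": [0, 0, 0.04], "twist": [0, 0, 0], "claw": 1},
    {"offset": [0, 0, 0.04], "twist": [0, 0, 0], "claw": 1},
    {"offset": [0, 0, 0], "twist": [0, 0, 0], "claw": 1},
    {"offset": [0, 0, 0], "twist": [0, 0, 0], "claw": 1}
  ]
}}

```text
t: 4.15
tcp_pos: [0.5512, 0.0154, 0.0986]
tool_rot: [[-0.193, 0.981, -0.0], [0.981, 0.193, 0.0], [0.0, -0.0, -1.0]]
contact_force: [1.2, -0.6, 0.6]
width: -0.0003
```

Emit:
{"api": "step_arm", "payload": {
  "plan": [
    {"offset": [0, 0, 0.03], "twist": [0, 0, 0], "claw": 1},
    {"offset": [0, 0, 0], "twist": [0, 0, 0], "claw": 1},
    {"offset": [0, 0, 0], "twist": [0, 0, 0], "claw": 1}
  ]
}}

```text
t: 4.4
tcp_pos: [0.5514, 0.0154, 0.098]
tool_rot: [[-0.193, 0.981, 0.0], [0.981, 0.193, -0.0], [-0.0, 0.0, -1.0]]
contact_force: [-1.8, 0.4, 4.2]
width: -0.0003
```

Emit:
{"api": "step_arm", "payload": {
  "plan": [
    {"offset": [0, 0, 0.03], "twist": [0, 0, 0], "claw": 1},
    {"offset": [0, 0, 0], "twist": [0, 0, 0], "claw": 1},
    {"offset": [0, 0, 0], "twist": [0, 0, 0], "claw": 1}
  ]
}}

```text
t: 4.65
tcp_pos: [0.5514, 0.0154, 0.098]
tool_rot: [[-0.193, 0.981, 0.001], [0.981, 0.193, -0.0], [-0.0, 0.001, -1.0]]
contact_force: [-5.7, 0.1, 22.2]
width: 0.0001
```

Plate 1 is rigid: z stayed at 0.0980 and the force rose to 22 N. Next is plate 2.

Emit:
{"api": "step_arm", "payload": {
  "plan": [
    {"offset": [0, 0, -0.3], "twist": [0, 0, 0], "claw": 1},
    {"offset": [0, 0, -0.3], "twist": [0, 0, 0], "claw": 1},
    {"offset": [-0.8, 0.05, 0], "twist": [0, 0, 0], "claw": 1},
    {"offset": [-0.8, 0, 0], "twist": [0, 0, 0], "claw": 1},
    {"offset": [-0.8, 0, 0], "twist": [0, 0, 0], "claw": 1},
    {"offset": [0, 0, 0], "twist": [0, 0, 0], "claw": 1},
    {"offset": [0, 0, 0], "twist": [0, 0, 0], "claw": 1},
    {"offset": [0, 0, 0.2], "twist": [0, 0, 0], "claw": 1},
    {"offset": [0, 0, 0.2], "twist": [0, 0, 0], "claw": 1},
    {"offset": [0, 0, 0.05], "twist": [0, 0, 0], "claw": 1},
    {"offset": [0, 0, 0.05], "twist": [0, 0, 0], "claw": 1},
    {"offset": [0, 0, 0], "twist": [0, 0, 0], "claw": 1}
  ]
}}

```text
t: 5.65
tcp_pos: [0.5663, -0.0543, 0.0994]
tool_rot: [[-0.194, 0.981, -0.001], [0.981, 0.194, 0.0], [0.0, -0.001, -1.0]]
contact_force: [-0.6, -0.2, -0.0]
width: 0.0002
```

Emit:
{"api": "step_arm", "payload": {
  "plan": [
    {"offset": [0, 0, 0.03], "twist": [0, 0, 0], "claw": 1},
    {"offset": [0, 0, 0.03], "twist": [0, 0, 0], "claw": 1},
    {"offset": [0, 0, 0.03], "twist": [0, 0, 0], "claw": 1},
    {"offset": [0, 0, 0], "twist": [0, 0, 0], "claw": 1},
    {"offset": [0, 0, 0], "twist": [0, 0, 0], "claw": 1}
  ]
}}

```text
t: 6.07
tcp_pos: [0.5667, -0.0549, 0.0973]
tool_rot: [[-0.193, 0.981, 0.0], [0.981, 0.193, -0.0], [-0.0, 0.0, -1.0]]
contact_force: [-0.2, 0.7, 0.8]
width: -0.0003
```

Emit:
{"api": "step_arm", "payload": {
  "plan": [
    {"offset": [0, 0, 0.03], "twist": [0, 0, 0], "claw": 1},
    {"offset": [0, 0, 0.01], "twist": [0, 0, 0], "claw": 1},
    {"offset": [0, 0, 0], "twist": [0, 0, 0], "claw": 1},
    {"offset": [0, 0, 0], "twist": [0, 0, 0], "claw": 1}
  ]
}}

```text
t: 6.4
tcp_pos: [0.5667, -0.0549, 0.096]
tool_rot: [[-0.193, 0.981, 0.0], [0.981, 0.193, 0.0], [-0.0, 0.0, -1.0]]
contact_force: [0.2, 1.1, 3.1]
width: -0.0001
```

Plate 2 gives: 2 mm in at about 3 N. I'll press it on to about 5.5 mm deep, then hold briefly.

Emit:
{"api": "step_arm", "payload": {
  "plan": [
    {"offset": [0, 0, 0.04], "twist": [0, 0, 0], "claw": 1},
    {"offset": [0, 0, 0.04], "twist": [0, 0, 0], "claw": 1},
    {"offset": [0, 0, 0.04], "twist": [0, 0, 0], "claw": 1},
    {"offset": [0, 0, 0], "twist": [0, 0, 0], "claw": 1},
    {"offset": [0, 0, 0], "twist": [0, 0, 0], "claw": 1},
    {"offset": [0, 0, 0], "twist": [0, 0, 0], "claw": 1}
  ]
}}

```text
t: 6.9
tcp_pos: [0.5668, -0.0549, 0.0924]
tool_rot: [[-0.193, 0.981, 0.0], [0.981, 0.193, -0.0], [-0.0, 0.0, -1.0]]
contact_force: [-0.3, 0.8, 3.3]
width: -0.0001
```

Run:
```python
from workcell import arm
import cv2
p=arm.snapshot("top");cv2.imwrite("pics/top1.png",p["color"][120:320,220:520,::-1]);print(arm.sense()["contact_force"])
```

```text
[0.75436731 0.10423256 3.98963607]
```

View pics/top1.png

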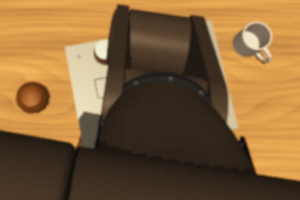

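The arm hides the front of the unit in this view. I'll press a touch deeper, then lift and look.

Emit:
{"api": "step_arm", "payload": {
  "plan": [
    {"offset": [0, 0, 0.02], "twist": [0, 0, 0], "claw": 1},
    {"offset": [0, 0, 0], "twist": [0, 0, 0], "claw": 1},
    {"offset": [0, 0, 0], "twist": [0, 0, 0], "claw": 1},
    {"offset": [0, 0, 0], "twist": [0, 0, 0], "claw": 1}
  ]
}}

```text
t: 7.28
tcp_pos: [0.5668, -0.0549, 0.0918]
tool_rot: [[-0.193, 0.981, 0.0], [0.981, 0.193, -0.0], [-0.0, 0.0, -1.0]]
contact_force: [0.8, 2.7, 4.0]
width: 0.0
```

Emit:
{"api": "step_arm", "payload": {
  "plan": [
    {"offset": [0, 0, -0.3], "twist": [0, 0, 0], "claw": 1},
    {"offset": [0, 0, -0.7], "twist": [0, 0, 0], "claw": 1},
    {"offset": [0, 0, -0.9], "twist": [0, 0, 0], "claw": 1},
    {"offset": [0, 0, -0.9], "twist": [0, 0, 0], "claw": 1},
    {"offset": [0, 0, -0.9], "twist": [0, 0, 0], "claw": 1},
    {"offset": [0, 0, -0.9], "twist": [0, 0, 0], "claw": 1},
    {"offset": [0.9, 0, 0], "twist": [0, 0, 0], "claw": 1},
    {"offset": [0.9, 0, 0], "twist": [0, 0, 0], "claw": 1},
    {"offset": [0.9, 0, 0], "twist": [0, 0, 0], "claw": 1},
    {"offset": [0.9, 0, 0], "twist": [0, 0, 0], "claw": 1},
    {"offset": [0.9, 0, 0], "twist": [0, 0, 0], "claw": 1},
    {"offset": [0.9, 0, 0], "twist": [0, 0, 0], "claw": 1}
  ]
}}

```text
t: 8.28
tcp_pos: [0.5345, 0.105, 0.2302]
tool_rot: [[-0.193, 0.981, -0.0], [0.981, 0.193, -0.0], [-0.0, -0.0, -1.0]]
contact_force: [1.7, 0.2, -0.9]
width: 0.0
```

Emit:
{"api": "step_arm", "payload": {
  "plan": [
    {"offset": [0.9, 0, 0], "twist": [0, 0, 0], "claw": 1},
    {"offset": [0.9, 0, 0], "twist": [0, 0, 0], "claw": 1},
    {"offset": [0.9, 0, 0], "twist": [0, 0, 0], "claw": 1},
    {"offset": [0.9, 0, 0], "twist": [0, 0, 0], "claw": 1},
    {"offset": [0.9, 0, 0], "twist": [0, 0, 0], "claw": 1},
    {"offset": [0.9, 0, 0], "twist": [0, 0, 0], "claw": 1},
    {"offset": [0.9, 0, 0], "twist": [0, 0, 0], "claw": 1},
    {"offset": [0, 0, 0], "twist": [0, 0, 0], "claw": 1},
    {"offset": [0, 0, 0], "twist": [0, 0, 0], "claw": 1},
    {"offset": [0, 0, 0], "twist": [0, 0, 0], "claw": 1}
  ]
}}

```text
t: 9.12
tcp_pos: [0.4985, 0.289, 0.2299]
tool_rot: [[-0.194, 0.981, -0.0], [0.981, 0.194, -0.001], [-0.001, -0.001, -1.0]]
contact_force: [0.6, 0.2, -0.0]
width: -0.0003
```

Run:
```python
from workcell import arm
from h import *
p=arm.snapshot("top");cv2.imwrite("pics/top2.png",cv2.resize(p["color"][120:320,220:520,::-1],None,fx=2,fy=2));np.savez("top2.npz",**p)
s=arm.sense();print(s["contact_force"],s["qd"])
a=load("top0.npz")["color"]
for n,(x0,y0,x1,y1) in dict(jar=(305,150,345,190),mug=(445,135,500,190),roll=(230,195,275,240)).items():
    A,B=[cv2.cvtColor(q[y0:y1,x0:x1],cv2.COLOR_RGB2GRAY).astype(np.float32) for q in(a,p["color"])]
    print(n,cv2.phaseCorrelate(A,B),np.abs(A-B).mean())
```

```text
[ 0.92301958 -0.49949233  0.79632793] [-1.15054981e-02  7.37136483e-05  3.10094745e-03  1.68604878e-03
 -3.35882239e-03  6.52070041e-04]
jar ((0.059046537811703104, 0.29412725644910864), 0.9395891292148736) 39.53375
mug ((-0.04175069742068516, -0.013798640930993145), 1.0026385502020518) 34.025124
roll ((0.09317306416864213, 0.5978237300444853), 0.4008821647549853) 32.965927
```

View pics/top2.png

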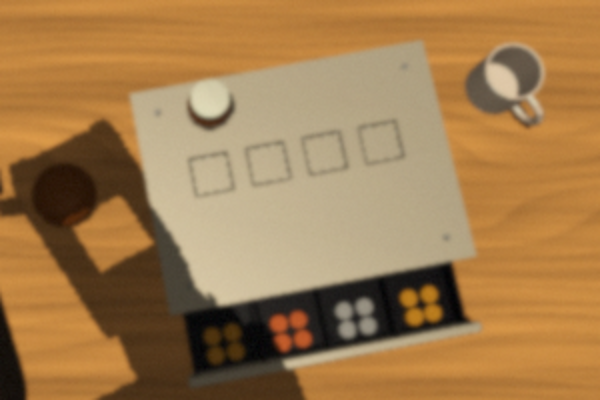

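The drawer is out, with its front running from (192,381) to (478,326) in the enlarged crop and the coin trays showing. The jar, mug and roll have moved less than a pixel (about 2.5 mm). I'll measure the travel and hand in.

Run:
```python
from workcell import arm
from h import *
T=load("top2.npz")
u=np.array([np.cos(.1929),np.sin(.1929)]);c=np.array([.5541,-.0958])
for uv in((459,283),(316,310.5)):
    d=-(onz(T,uv,.068)[:2]-c)@u-.14;print("drawer front beyond unit front",round(d,4))
s=arm.sense();print(s["tcp_pos"],s["contact_force"],s["t"])
arm.close_job()
```

```text
drawer front beyond unit front 0.085
drawer front beyond unit front 0.0829
[0.49866305 0.28865343 0.22990514] [ 0.92301958 -0.49949233  0.79632793] 9.1667
the job is handed in; nothing more can be done
```

The cash drawer is open and the job is handed in. The release is the second plate from the left as the robot sees it (y = +36 mm).

- **Finding the plate:** Plate 1 (y = +108) was rigid: it did not move and the force rose to 22 N. Plate 2 gave about 2 mm under 3 N. I pressed it to about 6 mm with a reading of about 4 N, lifted off and moved clear.
- **Drawer:** In the last top view it stands about 83–85 mm out, measured from its front edge in one picture. I saw it in a single picture about 2 s after the press, so that it was at rest is inferred.
- **Jar, mug and roll:** All three shifted less than 1 pixel (about 2.5 mm). The roll's match was weak because the arm's shadow fell on it.
- **Arm:** It was clear of everything, with a force reading near zero at t = 9.2 s.
- **Not checked:** I did not measure whether the release plate sprang back; in the picture the four plates only look alike.
- **Disagreement:** Two-view triangulation put the lid 4–5 mm low (0.095 m). Touching a plate at 0.098 m agreed with the stated 0.100 m lid.

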